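Put the grooming things away in the swing-tray organizer

TASK

Put the grooming things away in the three-tier organizer: draw its orange catch fully back, then push the top tray by its free end right out to its stop, and lay whichever of the comb, the tweezers and the nail brush are out down in the middle tray. Then push the top tray fully home over them and slide the catch fully forward again to lock it; every round tin that is out belongs lying flat in the top tray. Some of the things may be absent; leave the toothbrush, the bottle and the cream jar alone.

Things in the scene. Friction and masses are not known exactly. Their poses are not given: they have to be found in the camera images.
- organizer: Fixed stack of white trays, each 250 mm long (x axis, pointing away from the robot) by 130 mm wide (y axis, to the left), 4 mm walls. Origin: centre of the underside, on the shelf. The bottom tier is closed off, not used. A grey rail for the catch runs along the left side: y 65 to 97 mm, x -10 to 140 mm, top 61 mm up. The middle and top trays, the post and the catch are listed below.
- middle_floor (a point): Centre of the inner floor of the fixed middle tray, 48 mm above the shelf, straight above the organizer's origin. The tray is 242 x 122 mm inside, its rim 82 mm above the shelf. Axes as the organizer's. Covered by the top tray when that is home.
- post (a point): Hinge axis of the top tray, at shelf level: a chrome post 14 mm thick and 138 mm tall at the near end of the organizer's left side (organizer x = -112, y = +75 mm).
- top_tray (a joint): Angle of the top tray about the post, rad: 0 = fully home over the middle tray, grows counter-clockwise from above (the free far end swings left, +y) to the stop at 1.57, where the middle tray is wholly uncovered. Friction about 0.5 N m; it stays where it is left. Lengths from the hinge axis, in axes turning with the tray (the organizer's at 0): x -13 to +237, y -140 to -10 mm.
- tray_floor (a point): Centre of the inner floor of the white, open-topped top tray, 92 mm above the shelf; moves and turns with it. 242 x 122 mm inside, walls 4 mm, underside 88 mm and rim 122 mm above the shelf. A small lug under its left edge near the free end is what the catch holds.
- tray_end (a point): Middle of the outer face of the top tray's free end wall, 105 mm above the shelf; moves with the tray.
- catch (a joint): Position of the orange sliding catch on the rail, m: 0 = fully drawn back (towards the post; the tray is free), 0.060 = fully forward (away from the robot, to the stop: the tray is locked). From about 0.035 on it blocks the tray's lug. About 2 N of friction; stays where it is left. It moves along the organizer's x axis.
- catch_knob (a point): Centre of the catch's orange grip, which sticks out to the left of the rail, clear of the trays: 16 mm along the slide, 46 mm outwards (28 mm of it freely beyond the rail), from 58 to 84 mm above the shelf. The point is at 71 mm height, at organizer x = 40 mm + joint value, y = 124 mm. The top tray passes over it when swung out.
- comb_mid (a point): Green plastic pocket comb lying flat, 104 mm long (its x axis), 28 mm wide (y), spine 10 mm and teeth 7 mm thick (z). Site at its centre, 5 mm above its underside. May be absent.
- tweezers_mid (a point): Chrome tweezers lying flat, 98 mm long (x axis), V-shaped: 9 mm wide at the closed end (-x), 14 mm at mid-length, 20 mm at the tips, 10 mm high. Rigid. Site at the centre, 5 mm above the underside. May be absent.
- brush_mid (a point): Wooden nail brush lying on its white bristle block, 90 mm long (x axis), 36 mm wide (y), 28 mm high; bristle block 30 mm wide, 12 mm high. Site at the centre, 14 mm above its underside. May be absent.
- tin_a_mid (a point): Closed round aluminium lip balm tin with a pale disc on its lid, diameter 60 mm, 22 mm high. Site at its centre, 11 mm above its underside. May be absent.
- tin_b_mid (a point): Closed round aluminium tin with a blue disc on its lid, diameter 60 mm, 22 mm high. Site at its centre, 11 mm above its underside. May be absent.
- toothbrush: Grey electric toothbrush handle standing upright on its round white base (diameter 48 mm), 197 mm tall. Origin at the underside. Bystander.
- mouthwash: Green bottle with a white cap, diameter 60 mm, 170 mm tall. Origin at the underside. Bystander.
- cream_jar: White cream jar with a black cap, diameter 64 mm, 55 mm tall. Origin at the underside. Bystander.
Not all that is in view belongs to the job. Of the things like the part that bears tweezers_mid, leave any that is blue or yellow; of the rest the smaller one is meant.

How it is judged:
By the outcome, as a careful person would: the job done as asked, in the order asked, and still so for the second after the job is handed in, with the robot touching nothing.
Of comb, tweezers, brush, tin_a, tin_b only 3 to 5 are there at a start; the rules pass over those that are not, and their reading is None.
At some moment in a run one of comb, tweezers, brush, tin_a, tin_b may be knocked a few centimetres aside while the robot is not near it.
Once in a run the grip may slacken for a moment while it holds something.
It also fails if it takes over 210 s, if anything falls off the work surface, if the arm or the gripper's body presses on something with over 40 N, if the wrist force passes 120 N, or if a joint passes its speed limit or range.

ROBOT

A 6-joint arm with a two-finger parallel gripper is mounted at the origin on the work surface. World frame = base frame: x ahead of the robot, y to its left, z up, the work surface at z = 0. Lengths are in m, angles in degrees, forces in N, time in s.
With the tool pointing down it reaches from about 0.35 to 0.85 m from the base axis. Payload 8.1 kg.
Tool frame: the origin (TCP) lies at the very end of the fingers, on their centre line; the grasp point (between the pads) lies 19 mm behind it (r.tcp_to_grasp is the distance from the TCP to the grasp point, in m); z points along the fingers, y is the line along which they close (so a half turn about z gives the same grasp; the last joint's range is limited). The gripper opens to 93 mm and grips with 3 to 60 N. Pads are 15 mm wide; open, the fingers measure 128 mm over their backs; the gripper's body (75 mm by 188 mm) begins 65 mm behind the grasp point.
Start: joints at [-79.607, 7.471, 85.268, -0, 87.261, -4.893], TCP at [0.158, -0.579, 0.219] pointing down, gripper open.
Joint ranges: [-169.43, 169.43], [-51.17, 129.36], [1.28, 143.12], [-76.62, 256.62], [0, 156.53], [-152.29, 152.29]. Speed limits (degrees/s): [136.94, 136.94, 159.86, 180, 180, 180].

INTERFACE

Orientations are given as a 3x3 rotation matrix whose columns are the frame's x, y, z axes.
In Python, from rig import r, imaging gives the robot as it stands.
- The arm moves only by the tool jog_arm, never from a script. Its argument "moves" is one flat list of numbers, 7 for each row, row after row: the shift along the world's x, y, z in cm, then the turn, a rotation vector about the world's x, y, z in degrees, then the opening, from 0 (shut) to 1 (fully open). In form: [dx, dy, dz, ax, ay, az, gripper, dx, dy, dz, ax, ay, az, gripper, ...]. A call has 1 to 12 rows; each row is the pose to reach, as a shift and turn from the pose commanded when the call began; what a row does not reach only later rows make up. A row lasts 1/8 s, in which the tool goes at most 62.5 mm and 10.7 degrees, less where a joint would pass 70% of its speed; a pose out of reach is approached as far as the arm can. A call with a gripper value outside its range is refused whole. The fingers move at their own pace and stop on an object; "newtons" is the grip in N (left out, the last holds). Time passes only in rows, so rows that repeat a pose let the fingers close. It gives the time, the measured TCP pose, the force, the opening and the grip force at its end, in the units of the state.
- r.get_obs(): the state, without advancing time (a new reading comes with each control period).
- imaging.grab_frame(name): name is "scene" or "top" or "wrist"; returns a dict with "pixels" (420x560x3 uint8, red, green, blue), "K" (3x3 intrinsics, pixels), "rvec" (rotation vector, rad) and "tvec" (3), from world to camera coordinates, as OpenCV has them. Camera axes: x right, y down, z forward; pixel columns grow to the right and rows downward; lengths in m; the calibration is good to about 2 mm. A picture is of the moment at which its call begins. There is no depth.
- r.finish_job(): hands the job in; it is judged then, once.
The state is a dict: "time": time; "qpos": joint angles; "joint_velocities": joint speeds; "joint_torque": joint torques, N m; "position": TCP position; "tcp_rot": TCP orientation; "contact_force": force on the tool from outside, world axes, zero at the start; "moment": the same for the moment, N m; "gripper_width": opening from 0.0 (shut) to 1.0 (fully open); "grasp_force": force on a finger pad.
Only numpy, scipy, OpenCV 4.12 (cv2) and the standard library are available. Lean on these libraries where they do the work, as an engineer would, in place of code of your own. Each camera call takes 0.05 s, during which the arm holds its last target. There are 200 camera calls.

## Working session

There is one attempt and no reset: what is moved stays moved. The work goes in short steps, Python scripts to look and compute and a tool call to move; the robot and the scene stay as the last step left them, time stands still between calls to the robot, and variables do not carry over. Pictures are saved under pics/ and viewed, at most 14 in all, crops included, and the job is handed in when it is done.

Besides the shell and the picture viewer there is one more tool, called as name(argument=value, ...) on one line, values as JSON. jog_arm: Moves the arm, as the interface text tells. Its arguments: {"type":"object","properties":{"moves":{"type":"array"},"newtons":{"type":"number"}},"required":["moves"]}

```bash
ls; mkdir -p pics
cat > h.py <<'E'
import numpy as np,cv2
from rig import r,imaging
def grab(n,f=None,crop=None,s=1):
    d=imaging.grab_frame(n); 
    if f: save(d,f,crop,s)
    return d
def save(d,f,crop=None,s=1):
    im=d["pixels"][:,:,::-1]
    if crop: x0,y0,x1,y1=crop; im=im[y0:y1,x0:x1]
    cv2.imwrite("pics/"+f,cv2.resize(im,None,fx=s,fy=s,interpolation=cv2.INTER_CUBIC))
def p2w(d,u,v,z):
    R=cv2.Rodrigues(np.array(d["rvec"],float))[0];t=np.array(d["tvec"],float).ravel()
    c=-R.T@t; ray=R.T@np.linalg.inv(d["K"])@np.array([u,v,1.]); return c+ray*(z-c[2])/ray[2]
def w2p(d,p):
    return cv2.projectPoints(np.array(p,float).reshape(-1,3),np.array(d["rvec"],float),np.array(d["tvec"],float),np.array(d["K"],float),None)[0].reshape(-1,2)
E
python3 - <<'E'
from h import *
import pickle
a=grab("scene","s0.png",None,1.4);b=grab("top","t0.png",None,1.4)
pickle.dump((a,b),open("d0.pkl","wb"))
for d in(a,b): 
    R=cv2.Rodrigues(np.array(d["rvec"],float))[0]; print(-R.T@np.array(d["tvec"]).ravel(),R[2])
print(r.get_obs())
E
```

```text
pics
[ 1.09439529 -0.19811493  1.07995636] [-0.48541825  0.1734281  -0.85690829]
[ 0.21869059 -0.00678234  1.7545472 ] [ 0.19925367  0.01549729 -0.9798254 ]
{'time': 0.1, 'qpos': array([-7.96068174e+01,  7.51118360e+00,  8.53242158e+01, -5.79421264e-04,
        8.72625348e+01, -4.89317337e+00]), 'joint_velocities': array([-0.15563534, -0.16893476, -0.13456823,  0.02726621, -0.05786653,
       -0.09087151]), 'joint_torque': array([ 3.30855699e-03, -5.61339676e+01, -4.93096232e+01,  7.73327169e-02,
        2.91057135e-02, -6.23311689e-05]), 'position': array([ 0.15810657, -0.57824333,  0.21767689]), 'tcp_rot': array([[ 9.64620120e-01,  2.63643553e-01, -3.18292149e-04],
       [ 2.63643710e-01, -9.64618667e-01,  1.67940739e-03],
       [ 1.35734383e-04, -1.70390588e-03, -9.99998539e-01]]), 'contact_force': array([0.19296449, 0.21208897, 0.1532886 ]), 'moment': array([ 0.0762615 , -0.02307828,  0.00692013]), 'grasp_force': 0.0, 'gripper_width': 0.9986030832726825}
```

View pics/s0.png

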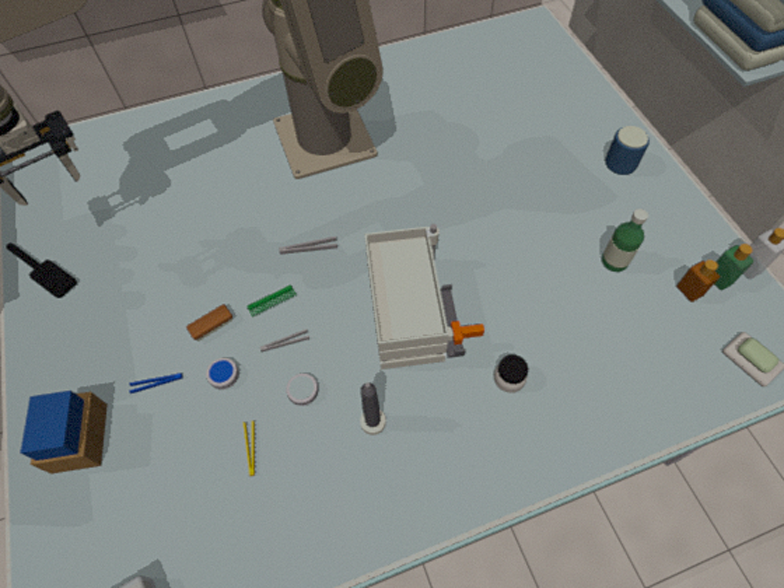

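View pics/t0.png

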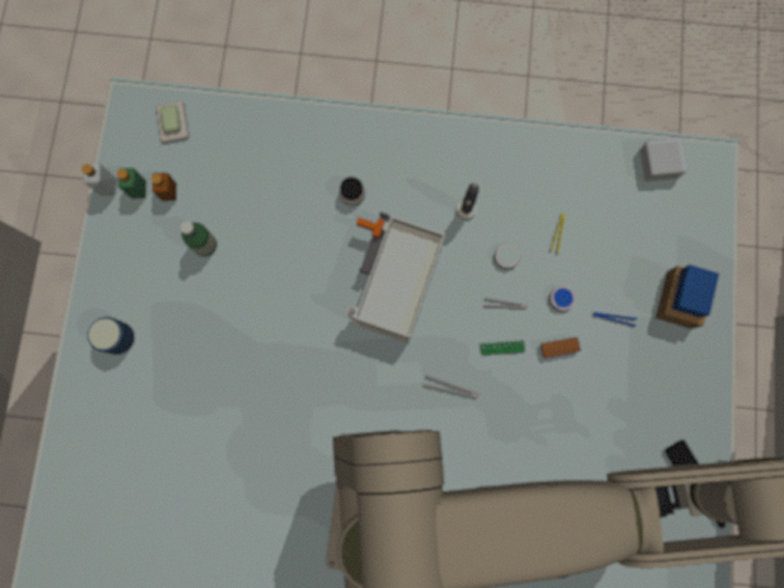

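The scene picture shows all five things plus four tweezers: grey (309,245), grey (285,341), blue (157,382) and yellow (251,447). Of the two grey ones, (285,341) looks smaller and so fits the description. I'll confirm this in an enlarged crop.

Run:
```python
from h import *
import pickle
a,b=pickle.load(open("d0.pkl","rb"))
save(a,"s1.png",(125,155,255,295),4.2); save(a,"s2.png",(250,150,380,290),4.2)
```

```text
(no output)
```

View pics/s1.png

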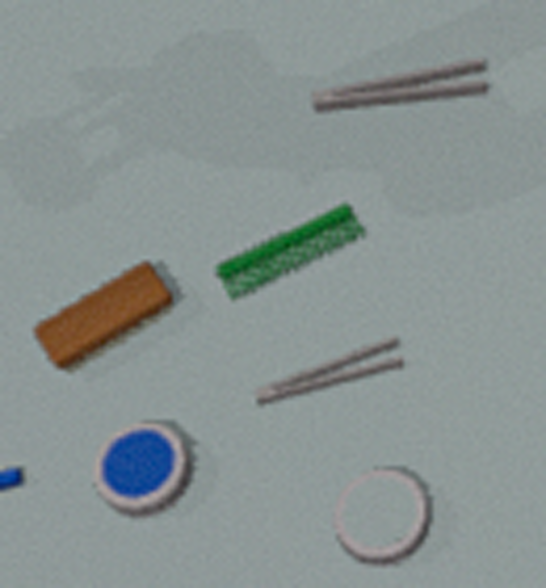

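View pics/s2.png

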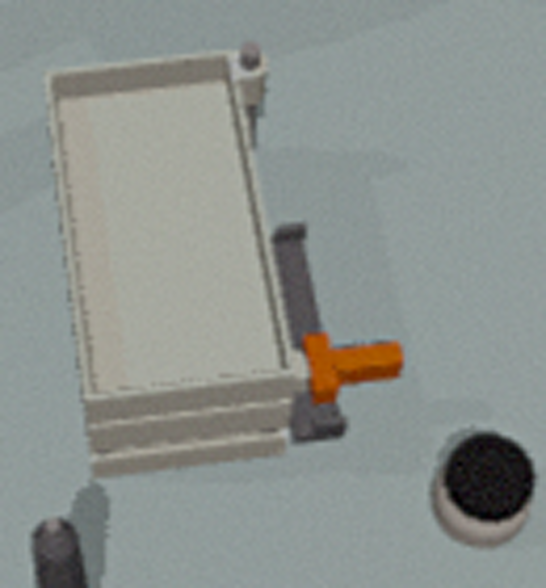

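Run:
```python
from h import *
import pickle
a,b=pickle.load(open("d0.pkl","rb"))
def P(x,y,z,o): return p2w(a,o[0]+(x+.5)/4.2-.5,o[1]+(y+.5)/4.2-.5,z)[:2]
o1=(125,155);o2=(250,150)
f=lambda v:np.round(v,4)
def seg(n,p,q,z):
    p=P(*p,z,o1);q=P(*q,z,o1);d=q-p;print(n,"mid",f((p+q)/2),"len",f(np.linalg.norm(d)),"ang",f(np.degrees(np.arctan2(d[1],d[0]))))
seg("tw A(big)",(317,101),(487,76),.007)
seg("tw B",(259,396),(401,352),.007)
seg("comb spine",(218,270),(350,208),.010)
seg("comb teeth",(234,298),(365,232),.007)
seg("brush topedge",(36,331),(152,262),.028)
seg("brush botedge",(62,368),(173,297),.028)
print("tinb",f(P(141,465,.022,o1)),f(P(97,465,.022,o1)),f(P(186,465,.022,o1)),"tina",f(P(382,515,.022,o1)))
print("post",f(P(250,53,.138,o2)))
C={n:P(*p,.122,o2) for n,p in dict(nr=(48,74),fr=(85,402),fl=(308,376),nl=(238,60)).items()}
for k in C: print(k,f(C[k]))
d=C['fr']-C['nr'];print("ang",np.degrees(np.arctan2(*d[::-1])),np.linalg.norm(d)); d=C['fl']-C['fr'];print(np.degrees(np.arctan2(*d[::-1]))-90,np.linalg.norm(d))
print("knob tip",f(P(402,357,.08,o2)),"jar",f(P(488,478,.055,o2)),"tb",f(P(52,527,.197,o2)))
# top view checks
T=lambda x,y,z:f(p2w(b,(x+.5)/1.4-.5,(y+.5)/1.4-.5,z)[:2])
print("top: fl",T(394,219,.122),"fr",T(442,237,.122),"nr",T(407,340,.122),"post",T(353,312,.138),"brush",T(560,348,.028),"tinb",T(563,298,.022),"tina",T(507,257,.022),"comb",T(502,348,.01),"twB",T(505,303,.007),"jar",T(351,190,.055),"bottle",T(203,243,0))
```

```text
tw A(big) mid [ 0.3178 -0.1313] len 0.1285 ang 79.046
tw B mid [ 0.5286 -0.2438] len 0.0995 ang 88.3896
comb spine mid [ 0.4151 -0.2465] len 0.102 ang 98.8798
comb teeth mid [ 0.4379 -0.2416] len 0.1021 ang 100.4771
brush topedge mid [ 0.4237 -0.3795] len 0.0888 ang 106.1281
brush botedge mid [ 0.4571 -0.3699] len 0.0858 ang 107.9088
tinb [ 0.5557 -0.3765] [ 0.5453 -0.4035] [ 0.5663 -0.3489] tina [ 0.6458 -0.2383]
post [0.4591 0.1079]
nr [ 0.4149 -0.0217]
fr [ 0.6551 -0.0813]
fl [0.6877 0.0519]
nl [0.4508 0.1032]
ang -13.93250862588119 0.24751375140955698
-13.75301840482993 0.13719582481532872
knob tip [0.6792 0.1246] jar [0.7659 0.1469] tb [ 0.7528 -0.1321]
top: fl [0.6729 0.037 ] fr [ 0.6422 -0.0758] nr [ 0.4007 -0.0202] post [0.4481 0.1044] brush [ 0.4296 -0.3779] tinb [ 0.5496 -0.3793] tina [ 0.6352 -0.2397] comb [ 0.4176 -0.2457] twB [ 0.5259 -0.2452] jar [0.7524 0.1487] bottle [0.5981 0.4963]
```

Measured length confirms it: the grey tweezers at crop s1 (330,374) are 99.5 mm long, against 128 mm for the other grey pair, so that pair is meant. All five things are present: brush, comb, tweezers, tin_b (blue) and tin_a (pale). Next I go above the catch.

jog_arm(moves=[0,0,13,0,0,10,1,6,8,13,0,0,20,1,10,12,13,0,0,30,1,14,18,13,0,0,40,1,20,24,13,0,0,50,0.6,25,33,13,0,0,60.8,0.6,30,40,13,0,0,60.8,0.6,34,46,13,0,0,60.8,0.6,38,52,13,0,0,60.8,0.6,42,58,13,0,0,60.8,0.6,46,64,13,0,0,60.8,0.6,50,67,13,0,0,60.8,0.6])

```text
time: 1.6
position: [0.558, -0.0353, 0.3482]
tcp_rot: [[0.24, 0.971, -0.0], [0.971, -0.24, -0.0], [-0.0, -0.0, -1.0]]
contact_force: [0.7, -1.0, -0.2]
gripper_width: 0.601
grasp_force: 0.0
```

jog_arm(moves=[0,0,0,0,0,0,0.6,0,0,0,0,0,0,0.6])

```text
time: 1.85
position: [0.557, -0.0373, 0.3477]
tcp_rot: [[0.24, 0.971, -0.001], [0.971, -0.24, -0.0], [-0.001, -0.001, -1.0]]
contact_force: [-0.1, 0.6, -0.2]
gripper_width: 0.6
grasp_force: 0.0
```

Run:
```python
from h import *
import pickle
d=grab("wrist","w1.png",None,1.4);s=grab("scene");pickle.dump((d,s),open("d1.pkl","wb"))
o=r.get_obs();print(o["position"],o["tcp_rot"].round(3).tolist(),o["gripper_width"])
R=cv2.Rodrigues(np.array(d["rvec"],float))[0];print(-R.T@np.array(d["tvec"]).ravel(),R[2],d["K"][0,0])
```

```text
[ 0.55685651 -0.03842214  0.34841112] [[0.242, 0.97, -0.0], [0.97, -0.242, -0.0], [-0.0, 0.0, -1.0]] 0.5981497853380386
[0.57548428 0.0413086  0.51386827] [-0.07277367 -0.2822484  -0.95657715] 310.44622420157515
```

View pics/w1.png

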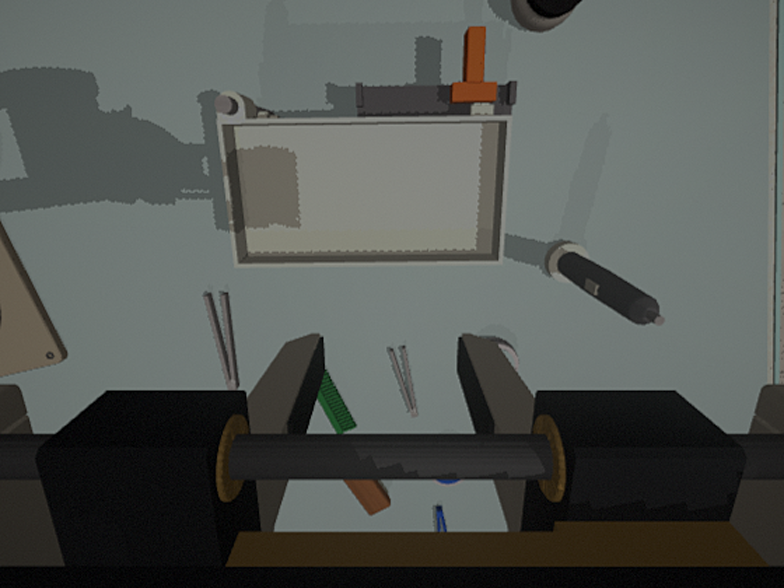

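The wrist view shows the organizer rim corners at (219,117), (511,115), (503,265) and (237,266), the knob tip at (476,27) and the post at (230,103).

Run:
```python
from h import *
import pickle
from scipy.optimize import least_squares
w,s=pickle.load(open("d1.pkl","rb"));a,b=pickle.load(open("d0.pkl","rb"))
u=lambda x,y:((x+.5)/1.4-.5,(y+.5)/1.4-.5)
v=lambda x,y:(250+(x+.5)/4.2-.5,150+(y+.5)/4.2-.5)
mod=np.array([[-.125,.065,.122],[.125,.065,.122],[.125,-.065,.122],[-.125,-.065,.122],[-.112,.075,.138],[.1,.147,.084]])
W=np.array([u(219,117),u(511,115),u(503,265),u(237,266),u(230,103),u(476,27)])
S=np.array([v(238,60),v(308,376),v(85,402),v(48,74),v(250,53),v(402,345)])
t=lambda x,y:u(x,y)
T=np.array([t(394,219),t(442,237),t(407,340)]);modT=mod[[1,2,3]]
def pts(q,m):
    c,s_=np.cos(q[2]),np.sin(q[2]);R=np.array([[c,-s_],[s_,c]]);return np.c_[m[:,:2]@R.T+q[:2],m[:,2]]
for n,d,I,m in (("w",w,W[:4],mod[:4]),("s",a,S[:4],mod[:4]),("t",b,T,modT)):
    g=least_squares(lambda q:(w2p(d,pts(q,m))-I).ravel(),[.55,.015,-.24])
    print(n,g.x.round(4),np.degrees(g.x[2]).round(2),g.fun.round(1))
    if n!="t":
        q=g.x; print((w2p(d,pts(q,mod))-(W if n=="w" else S))[4:].round(1))
for n,p,z in(("comb spine",(322,373),.01),("twB closed",(413,413),.005),("twB tips",(398,348),.005)): print(n,p2w(w,*u(*p),z).round(4))
```

```text
w [ 0.5455  0.0104 -0.2351] -13.47 [-1.   0.5  2.  -0.   0.3 -0.4 -1.4  0.3]
[[-3.8 -0.2]
 [ 3.1 -6.4]]
s [ 0.5517  0.0133 -0.2344] -13.43 [-0.  -1.7 -1.5  0.8  1.3  0.7  0.3 -0. ]
[[ 1.5 -0.2]
 [ 3.6  2.4]]
t [ 0.5371  0.0117 -0.2533] -14.51 [-1.9 -0.6  2.1  0.3 -0.1  0.3]
comb spine [ 0.4218 -0.204   0.01  ]
twB closed [ 0.5221 -0.2935  0.005 ]
twB tips [ 0.5252 -0.1955  0.005 ]
```

jog_arm(moves=[4,5,0,0,0,0.5,0.6,8,10,0,0,0,0.5,0.6,11.4,14.7,0,0,0,0.5,0.6,11.4,14.7,-5,0,0,0.5,0.6,11.4,14.7,-10,0,0,0.5,0.6,11.4,14.7,-15,0,0,0.5,0.6,11.4,14.7,-19,0,0,0.5,0.6,11.4,14.7,-23,0,0,0.5,0.6,11.4,14.7,-26,0,0,0.5,0.6,11.4,14.7,-28,0,0,0.5,0.6,11.4,14.7,-29.2,0,0,0.5,0.6,11.4,14.7,-29.2,0,0,0.5,0.6])

```text
time: 3.45
position: [0.6712, 0.1092, 0.0561]
tcp_rot: [[0.233, 0.973, -0.001], [0.973, -0.233, -0.0], [-0.0, -0.001, -1.0]]
contact_force: [-0.3, -0.7, 0.0]
gripper_width: 0.6
grasp_force: 0.0
```

jog_arm(moves=[0,0,0,0,0,0,0.1,0,0,0,0,0,0,0.1,0,0,0,0,0,0,0.1,0,0,0,0,0,0,0.1,0,0,0,0,0,0,0.1,0,0,0,0,0,0,0.1,0,0,0,0,0,0,0.1], newtons=20)

```text
time: 4.32
position: [0.6714, 0.1098, 0.0565]
tcp_rot: [[0.232, 0.973, 0.0], [0.973, -0.232, 0.0], [0.0, 0.0, -1.0]]
contact_force: [-0.4, 0.8, 1.9]
gripper_width: 0.169
grasp_force: 20.0
```

jog_arm(moves=[-1.0,0.24,0,0,0,0,0.1,-2.0,0.48,0,0,0,0,0.1,-3.0,0.72,0,0,0,0,0.1,-4.0,0.96,0,0,0,0,0.1,-5.0,1.2,0,0,0,0,0.1,-5.6,1.34,0,0,0,0,0.1,-6.0,1.44,0,0,0,0,0.1,-6.2,1.49,0,0,0,0,0.1,-6.2,1.49,0,0,0,0,0.1])

```text
time: 5.45
position: [0.6131, 0.1235, 0.0568]
tcp_rot: [[0.233, 0.973, 0.008], [0.973, -0.233, -0.001], [0.001, 0.008, -1.0]]
contact_force: [20.3, -4.6, -12.2]
gripper_width: 0.17
grasp_force: 20.0
```

```bash
cat >> h.py <<'E'
O=np.array([.5455,.011]);YAW=-13.5
def Rz(deg): c,s=np.cos(np.radians(deg)),np.sin(np.radians(deg));return np.array([[c,-s],[s,c]])
def org(x,y): return O+Rz(YAW)@np.array([x,y])
HX=org(-.112,.075)
def tray(th,x,y): return HX+Rz(YAW+th)@np.array([x,y])
E
python3 - <<'E'
from h import *
o=r.get_obs();p=o["position"];print(p.round(4))
s=tray(0,.220,-.140-.0175-.015);print("start",s.round(4),"shift cm",((s-p[:2])*100).round(2))
for k,th in enumerate([0,8,16,24,32,40,48,56,64,72,80,86,90,92]):
    c=tray(th,.220,-.1575);print(th,((c-s)*100).round(1).tolist())
E
```

```text
[0.6131 0.1235 0.0568]
start [ 0.6278 -0.109 ] shift cm [  1.46 -23.26]
0 [0.4, 1.5]
8 [3.0, 4.1]
16 [5.3, 7.1]
24 [7.1, 10.4]
32 [8.5, 14.0]
40 [9.4, 17.6]
48 [9.7, 21.4]
56 [9.5, 25.2]
64 [8.8, 28.9]
72 [7.6, 32.4]
80 [5.9, 35.8]
86 [4.3, 38.2]
90 [3.1, 39.6]
92 [2.5, 40.3]
```

jog_arm(moves=[0.4,-0.1,0,0,0,0,0.5,0.4,-0.1,0,0,0,0,0.5,0.4,-0.1,0,0,0,0,0.5,0.4,-0.1,5,0,0,0,0.5,0.4,-0.1,10,0,0,0,0.3,0.4,-0.1,15,0,0,-10,0,0.8,-3,19,0,0,-20,0,1.2,-8,20,0,0,-30,0,1.9,-13,20,0,0,-40,0,1.9,-18,20,0,0,-50,0,1.9,-23,20,0,0,-60,0,1.9,-23.3,20,0,0,-70,0])

```text
time: 6.95
position: [0.6276, -0.1118, 0.2559]
tcp_rot: [[0.994, 0.105, -0.001], [0.105, -0.994, -0.0], [-0.001, 0.0, -1.0]]
contact_force: [0.1, 0.7, -0.8]
gripper_width: 0.004
grasp_force: 0.0
```

jog_arm(moves=[0,0,0,0,0,-10,0,0,0,0,0,0,-20,0,0,0,-5,0,0,-20,0,0,0,-10,0,0,-20,0,0,0,-13.5,0,0,-20,0,0,0,-15.6,0,0,-20,0,0,0,-15.6,0,0,-20,0])

```text
time: 7.82
position: [0.6271, -0.1079, 0.0986]
tcp_rot: [[0.973, -0.232, -0.003], [-0.232, -0.973, 0.001], [-0.003, -0.0, -1.0]]
contact_force: [0.5, -0.2, 1.0]
gripper_width: 0.008
grasp_force: 0.0
```

jog_arm(moves=[0.2,0.8,0,0,0,0,0,0.4,1.5,0,0,0,0,0,1.7,2.8,0,0,0,4,0,3.0,4.1,0,0,0,8,0,4.2,5.6,0,0,0,12,0,5.3,7.1,0,0,0,16,0,6.2,8.7,0,0,0,20,0,7.1,10.4,0,0,0,24,0,7.8,12.2,0,0,0,28,0,8.5,14.0,0,0,0,32,0,9.0,15.8,0,0,0,36,0,9.4,17.6,0,0,0,40,0])

```text
time: 9.32
position: [0.7233, 0.0682, 0.1019]
tcp_rot: [[0.893, 0.45, 0.002], [0.45, -0.893, -0.001], [0.001, 0.002, -1.0]]
contact_force: [0.1, -2.6, -0.5]
gripper_width: 0.01
grasp_force: 1.0
```

Run:
```python
from h import *
a=grab("scene","s3.png",None,1.2)
```

```text
(no output)
```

View pics/s3.png

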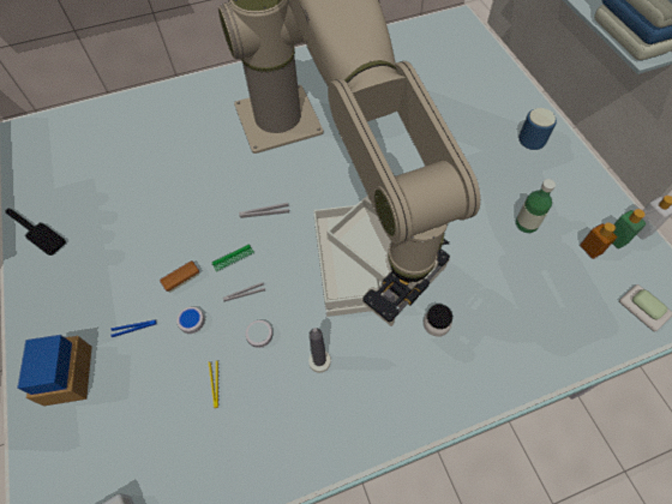

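The tray is swinging freely, so I continue to the stop.

jog_arm(moves=[0.2,1.9,0,0,0,4,0,0.3,3.8,0,0,0,8,0,0.2,5.7,0,0,0,12,0,0.1,7.6,0,0,0,16,0,-0.2,9.4,0,0,0,20,0,-0.6,11.3,0,0,0,24,0,-1.2,13.1,0,0,0,28,0,-1.8,14.8,0,0,0,32,0,-2.6,16.5,0,0,0,36,0,-3.5,18.2,0,0,0,40,0,-4.3,19.4,0,0,0,43,0,-5.1,20.6,0,0,0,46,0])

```text
time: 10.88
position: [0.6717, 0.2742, 0.1015]
tcp_rot: [[0.297, 0.955, 0.002], [0.955, -0.297, 0.0], [0.001, 0.002, -1.0]]
contact_force: [1.4, -0.7, 1.6]
gripper_width: 0.007
grasp_force: 1.2
```

jog_arm(moves=[-0.6,0.7,0,0,0,2,0,-1.2,1.4,0,0,0,4,0,-1.5,1.7,0,0,0,5,0,-1.8,2.0,0,0,0,5,0,-1.8,2.0,0,0,0,5,0,-1.8,2.0,0,0,0,5,0])

```text
time: 11.62
position: [0.6563, 0.2915, 0.101]
tcp_rot: [[0.217, 0.976, 0.005], [0.976, -0.217, -0.001], [-0.0, 0.006, -1.0]]
contact_force: [14.6, -3.3, -1.6]
gripper_width: 0.001
grasp_force: 7.3
```

jog_arm(moves=[2,-0.5,0,0,0,0,0,2,-0.5,6,0,0,0,0.3,2,-0.5,12,0,0,0,0.6,2,-0.5,18,0,0,0,0.8,0,-5,23,0,0,5,0.8,-2,-10,23,0,0,10,0.8,-4,-16,23,0,0,15,0.8,-6,-22,23,0,0,20,0.8,-8,-28,23,0,0,25,0.8,-10,-34,23,0,0,29,0.8,-12,-40,23,0,0,29,0.8,-14,-46,23,0,0,29,0.8])

```text
time: 13.12
position: [0.5129, -0.1635, 0.3295]
tcp_rot: [[-0.286, 0.958, -0.002], [0.958, 0.286, 0.001], [0.002, -0.002, -1.0]]
contact_force: [0.8, -0.2, 0.4]
gripper_width: 0.805
grasp_force: 0.0
```

jog_arm(moves=[-2,-6,0,0,0,0,0.8,-4,-12,0,0,0,0,0.8,-4.5,-13.5,0,0,0,0,0.8,-4.5,-13.5,0,0,0,0,0.8])

```text
time: 13.62
position: [0.469, -0.2974, 0.3295]
tcp_rot: [[-0.283, 0.959, -0.002], [0.959, 0.283, 0.002], [0.002, -0.001, -1.0]]
contact_force: [0.4, 1.2, 0.5]
gripper_width: 0.797
grasp_force: 0.0
```

Run:
```python
from h import *
import pickle
d=grab("wrist","w2.png",None,1.4);s=grab("scene");pickle.dump((d,s),open("d2.pkl","wb"))
o=r.get_obs();print(o["position"].round(4),o["tcp_rot"].round(3).tolist(),o["gripper_width"])
```

```text
[ 0.4701 -0.2958  0.33  ] [[-0.286, 0.958, -0.0], [0.958, 0.286, 0.001], [0.001, -0.0, -1.0]] 0.7981777113243178
```

View pics/w2.png

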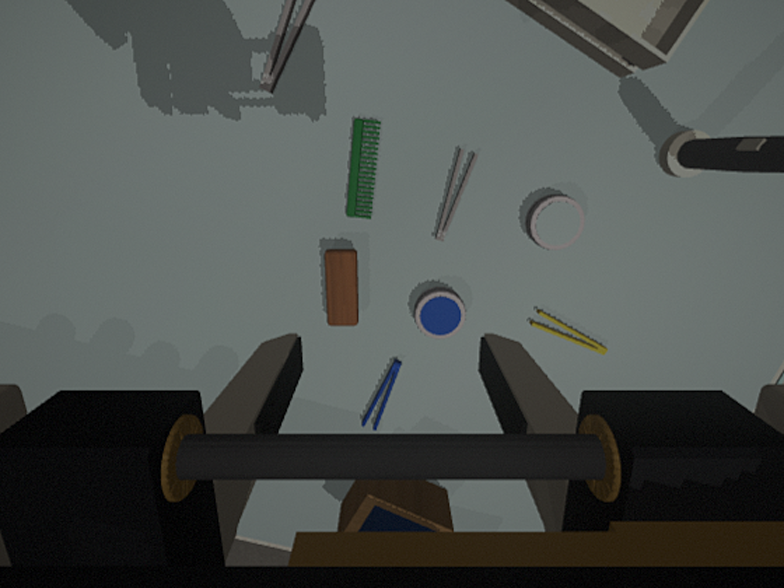

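The wrist view shows the brush at (342,288), comb at (363,168), tweezers from (439,237) to (467,151), blue tin at (440,313) and pale tin at (556,221).

Run:
```python
from h import *
import pickle
w,s=pickle.load(open("d2.pkl","rb"))
u=lambda x,y:((x+.5)/1.4-.5,(y+.5)/1.4-.5)
Q=lambda x,y,z:p2w(w,*u(x,y),z)[:2]
def rep(n,near,far,z):
    a=np.mean([Q(*p,z) for p in near],0);b=np.mean([Q(*p,z) for p in far],0);d=b-a
    print(n,((a+b)/2).round(4),np.linalg.norm(d).round(4),"ang",np.degrees(np.arctan2(d[1],d[0])).round(1))
rep("brush",[(358,324),(328,325)],[(326,251),(355,250)],.028)
rep("comb",[(372,218),(346,216)],[(353,118),(381,118)],.009)
rep("tw",[(439,237)],[(461,148),(474,153)],.008)
print("tinb",Q(440,313,.022).round(4),"tina",Q(556,221,.022).round(4))
print("tb base?",Q(690,155,.0).round(3))
a,b=pickle.load(open("d0.pkl","rb"));
```

```text
brush [ 0.4327 -0.377 ] 0.0875 ang 106.4
comb [ 0.4201 -0.2455] 0.1043 ang 100.6
tw [ 0.5227 -0.2442] 0.0979 ang 90.0
tinb [ 0.5496 -0.3757] tina [ 0.6374 -0.2383]
tb base? [ 0.759 -0.131]
```

jog_arm(moves=[-2,-4,-5,0,0,0,0.8,-3.7,-8,-10,0,0,0,0.8,-3.7,-8,-15,0,0,0,0.8,-3.7,-8,-20,0,0,0,0.8,-3.7,-8,-25,0,0,0,0.8,-3.7,-8,-29,0,0,0,0.8,-3.7,-8,-31,0,0,0,0.8,-3.7,-8,-32.2,0,0,0,0.8,-3.7,-8,-32.2,0,0,0,0.8])

```text
time: 14.85
position: [0.4333, -0.377, 0.0087]
tcp_rot: [[-0.286, 0.958, 0.0], [0.958, 0.286, -0.0], [-0.0, 0.0, -1.0]]
contact_force: [0.8, 0.5, -0.0]
gripper_width: 0.801
grasp_force: 0.0
```

jog_arm(moves=[0,0,0,0,0,0,0.2,0,0,0,0,0,0,0.2,0,0,0,0,0,0,0.2,0,0,0,0,0,0,0.2,0,0,0,0,0,0,0.2,0,0,0,0,0,0,0.2,0,0,0,0,0,0,0.2], newtons=25)

```text
time: 15.72
position: [0.4329, -0.3773, 0.0086]
tcp_rot: [[-0.286, 0.958, 0.0], [0.958, 0.286, -0.0], [-0.0, 0.0, -1.0]]
contact_force: [-1.2, 0.8, 3.2]
gripper_width: 0.384
grasp_force: 25.0
```

jog_arm(moves=[0,0,3,0,0,0,0.2,0,0,8,0,0,0,0.2,0,0,13,0,0,0,0.2,0,0,18,0,0,-3,0.2,2,4,22,0,0,-6,0.2,4,8.5,23,0,0,-10,0.2,6.5,14,23,0,0,-15,0.2,9,19,23,0,0,-20,0.2,11.5,24,23,0,0,-25,0.2,14,29,23,0,0,-29.9,0.2,16,34,23,0,0,-29.9,0.2,17.6,37.3,23,0,0,-29.9,0.2])

```text
time: 17.23
position: [0.609, -0.0016, 0.2377]
tcp_rot: [[0.229, 0.974, -0.001], [0.974, -0.229, 0.0], [0.0, -0.001, -1.0]]
contact_force: [0.1, -0.8, -0.7]
gripper_width: 0.388
grasp_force: 25.0
```

jog_arm(moves=[0,0,0,0,0,0,0.2,0,0,-5,0,0,0,0.2,0,0,-10,0,0,0,0.2])

```text
time: 17.6
position: [0.6089, -0.0052, 0.1376]
tcp_rot: [[0.231, 0.973, 0.001], [0.973, -0.231, -0.001], [-0.0, 0.002, -1.0]]
contact_force: [0.9, -0.6, -0.7]
gripper_width: 0.383
grasp_force: 25.0
```

Run:
```python
from h import *
import pickle
d=grab("wrist","w3.png",None,1.4);s=grab("scene");pickle.dump((d,s),open("d3.pkl","wb"))
o=r.get_obs();print(o["position"].round(4),o["tcp_rot"].round(3).tolist(),o["gripper_width"],o["grasp_force"])
```

```text
[ 0.6035 -0.0048  0.1309] [[0.231, 0.973, -0.012], [0.973, -0.231, 0.001], [-0.002, -0.012, -1.0]] 0.38362151563423075 24.999841153621674
```

View pics/w3.png

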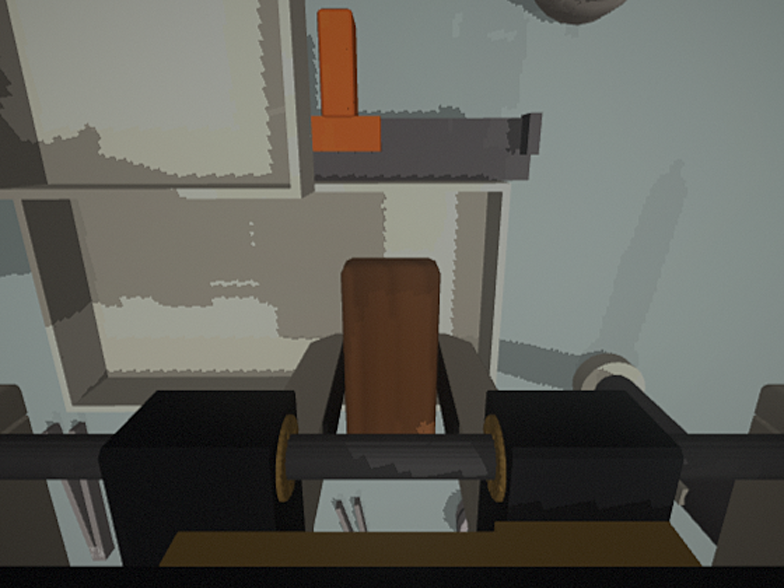

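jog_arm(moves=[0,0,0,0,0,0,0.2,0,0,0,0,0,0,0.2])

```text
time: 17.95
position: [0.6106, -0.0048, 0.1417]
tcp_rot: [[0.231, 0.973, 0.005], [0.973, -0.231, -0.001], [0.001, 0.005, -1.0]]
contact_force: [-0.5, 0.4, -0.6]
gripper_width: 0.384
grasp_force: 25.0
```

jog_arm(moves=[0,0,-3,0,0,0,0.2,0,0,-5.5,0,0,0,0.2,0,0,-7,0,0,0,0.2,0,0,-7.8,0,0,0,0.2,0,0,-7.9,0,0,0,0.2,0,0,-7.9,0,0,0,0.2])

```text
time: 18.7
position: [0.6095, -0.0042, 0.0604]
tcp_rot: [[0.23, 0.973, 0.001], [0.973, -0.23, -0.0], [0.0, 0.001, -1.0]]
contact_force: [0.2, 0.2, -0.6]
gripper_width: 0.386
grasp_force: 25.0
```

jog_arm(moves=[0,0,0,0,0,0,0.45,0,0,0,0,0,0,0.5,0,0,0,0,0,0,0.5,0,0,3,0,0,0,0.5,0,0,8,0,0,0,0.5,0,0,13,0,0,0,0.5,0,0,18,0,0,0,0.5,-4,-4,21,0,0,2,0.5,-8,-9,22,0,0,10,0.5,-11,-14,22,0,0,18,0.5,-14,-19,22,0,0,24,0.5,-17,-23,22,0,0,24,0.5])

```text
time: 20.2
position: [0.4375, -0.2358, 0.2796]
tcp_rot: [[-0.186, 0.982, 0.001], [0.982, 0.186, -0.001], [-0.001, 0.0, -1.0]]
contact_force: [1.1, -0.2, -0.2]
gripper_width: 0.501
grasp_force: 0.0
```

jog_arm(moves=[-1.0,-0.5,0,0,0,0,0.5,-1.5,-1.0,0,0,0,0,0.5,-1.5,-1.0,0,0,0,0,0.5,-1.5,-1.0,0,0,0,0,0.5])

```text
time: 20.7
position: [0.4245, -0.2433, 0.2793]
tcp_rot: [[-0.187, 0.982, 0.0], [0.982, 0.187, 0.0], [0.0, 0.0, -1.0]]
contact_force: [-0.1, -0.4, -0.2]
gripper_width: 0.503
grasp_force: 0.0
```

Run:
```python
from h import *
import pickle
d=grab("wrist","w4.png",None,1.4);s=grab("scene");pickle.dump((d,s),open("d4.pkl","wb"))
o=r.get_obs();print(o["position"].round(4),o["tcp_rot"].round(3).tolist(),o["gripper_width"],o["grasp_force"])
```

```text
[ 0.4244 -0.2434  0.2793] [[-0.187, 0.982, 0.0], [0.982, 0.187, 0.0], [0.0, 0.0, -1.0]] 0.49913023178127175 0.0
```

View pics/w4.png

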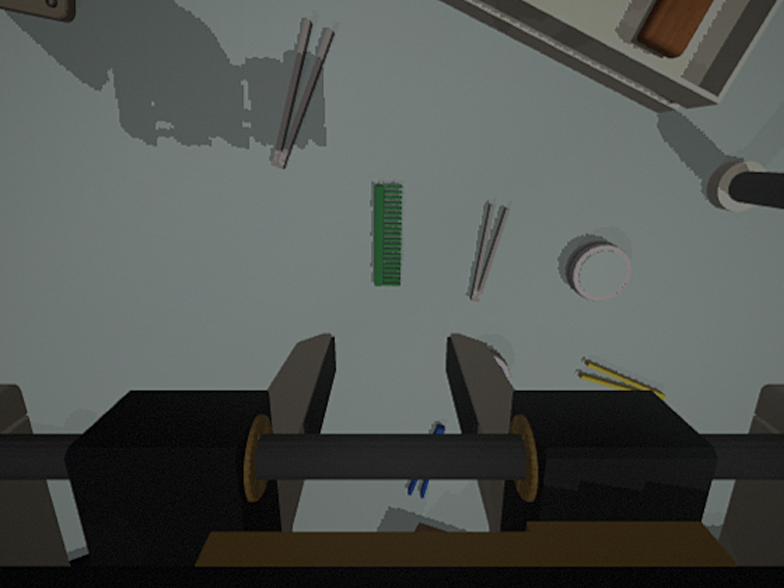

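Brush is inside the middle tray; comb at (388,234) and tweezers from (475,298) to (497,205) are unmoved at a glance.

Run:
```python
from h import *
import pickle
w,s=pickle.load(open("d4.pkl","rb"))
u=lambda x,y:((x+.5)/1.4-.5,(y+.5)/1.4-.5)
Q=lambda x,y,z:p2w(w,*u(x,y),z)[:2]
def rep(n,near,far,z):
    a=np.mean([Q(*p,z) for p in near],0);b=np.mean([Q(*p,z) for p in far],0);d=b-a
    print(n,((a+b)/2).round(4),np.linalg.norm(d).round(4),"ang",np.degrees(np.arctan2(d[1],d[0])).round(1))
rep("comb",[(374,285),(401,285)],[(373,183),(402,183)],.009)
rep("tw",[(475,298)],[(489,203),(506,207)],.008)
print("tina",Q(602,271,.022).round(4))
```

```text
comb [ 0.4198 -0.245 ] 0.1047 ang 100.6
tw [ 0.5227 -0.244 ] 0.0994 ang 90.9
tina [ 0.6387 -0.2378]
```

jog_arm(moves=[-0.4,-0.2,-6,0,0,0,0.5,-0.4,-0.2,-12,0,0,0,0.5,-0.4,-0.2,-18,0,0,0,0.5,-0.4,-0.2,-22,0,0,0,0.5,-0.4,-0.2,-25,0,0,0,0.5,-0.4,-0.2,-26.8,0,0,0,0.5,-0.4,-0.2,-27.5,0,0,0,0.5,-0.4,-0.2,-27.5,0,0,0,0.5])

```text
time: 21.8
position: [0.4202, -0.2463, 0.0048]
tcp_rot: [[-0.186, 0.983, 0.0], [0.983, 0.186, -0.0], [-0.0, 0.0, -1.0]]
contact_force: [0.4, 0.4, 0.5]
gripper_width: 0.501
grasp_force: 0.0
```

jog_arm(moves=[0,0,0,0,0,0,0.1,0,0,0,0,0,0,0.1,0,0,0,0,0,0,0.1,0,0,0,0,0,0,0.1,0,0,0,0,0,0,0.1,0,0,0,0,0,0,0.1], newtons=20)

```text
time: 22.55
position: [0.4204, -0.2467, 0.0052]
tcp_rot: [[-0.185, 0.983, 0.001], [0.983, 0.185, -0.001], [-0.001, 0.001, -1.0]]
contact_force: [-1.6, -0.3, 6.2]
gripper_width: 0.294
grasp_force: 20.0
```

jog_arm(moves=[0,0,2,0,0,0,0.1,0,0,6,0,0,0,0.1,0,0,11,0,0,-3,0.1,0.9,2,16,0,0,-6,0.1,2.7,6,19,0,0,-10,0.1,4.7,10.5,20,0,0,-15,0.1,6.8,15,20,0,0,-20,0.1,8.8,19.5,20,0,0,-24.1,0.1,10.5,23.5,19,0,0,-24.1,0.1,11.4,25.4,16,0,0,-24.1,0.1,11.7,26,13,0,0,-24.1,0.1,11.7,26,11,0,0,-24.1,0.1])

```text
time: 24.05
position: [0.5359, 0.0148, 0.1123]
tcp_rot: [[0.231, 0.973, -0.002], [0.973, -0.231, 0.0], [-0.0, -0.002, -1.0]]
contact_force: [0.6, 0.9, 0.1]
gripper_width: 0.294
grasp_force: 20.0
```

jog_arm(moves=[0,0,-1,0,0,0,0.1,0,0,-2.5,0,0,0,0.1,0,0,-4,0,0,0,0.1,0,0,-5.2,0,0,0,0.1,0,0,-5.9,0,0,0,0.1,0,0,-6,0,0,0,0.1,0,0,-6,0,0,0,0.1])

```text
time: 24.92
position: [0.5371, 0.0138, 0.0547]
tcp_rot: [[0.232, 0.973, 0.001], [0.973, -0.232, -0.0], [0.0, 0.001, -1.0]]
contact_force: [0.3, -0.3, 0.3]
gripper_width: 0.294
grasp_force: 20.0
```

jog_arm(moves=[0,0,0,0,0,0,0.42,0,0,0,0,0,0,0.42,0,0,0,0,0,0,0.42,0,0,4,0,0,0,0.42,0,0,9,0,0,0,0.42,0,0,14,0,0,0,0.42,0,-3,18,0,0,3,0.42,-0.3,-8,21,0,0,7,0.42,-0.6,-13,21,0,0,11,0.42,-0.9,-18,21,0,0,13.9,0.42,-1.2,-22.5,21,0,0,13.9,0.42,-1.4,-25.2,21,0,0,13.9,0.42])

```text
time: 26.42
position: [0.5222, -0.2403, 0.2643]
tcp_rot: [[-0.007, 1.0, -0.0], [1.0, 0.007, -0.0], [-0.0, -0.0, -1.0]]
contact_force: [-0.1, 0.2, -0.5]
gripper_width: 0.42
grasp_force: 0.0
```

jog_arm(moves=[0,-0.6,0,0,0,0,0.42,0,-0.6,0,0,0,0,0.42,0,-0.6,0,0,0,0,0.42])

```text
time: 26.8
position: [0.523, -0.243, 0.2644]
tcp_rot: [[-0.01, 1.0, 0.0], [1.0, 0.01, 0.0], [0.0, 0.0, -1.0]]
contact_force: [0.8, 0.0, 0.5]
gripper_width: 0.419
grasp_force: 0.0
```

Run:
```python
from h import *
import pickle
d=grab("wrist");s=grab("scene");pickle.dump((d,s),open("d5.pkl","wb"))
o=r.get_obs();print(o["position"].round(4),o["tcp_rot"].round(3).tolist(),o["gripper_width"],o["grasp_force"])
save(d,"w5.png",(200,0,480,300),2)
# offset for crop
```

```text
[ 0.5231 -0.2431  0.2645] [[-0.01, 1.0, 0.0], [1.0, 0.01, 0.0], [0.0, 0.0, -1.0]] 0.4248952145311378 0.0
```

View pics/w5.png

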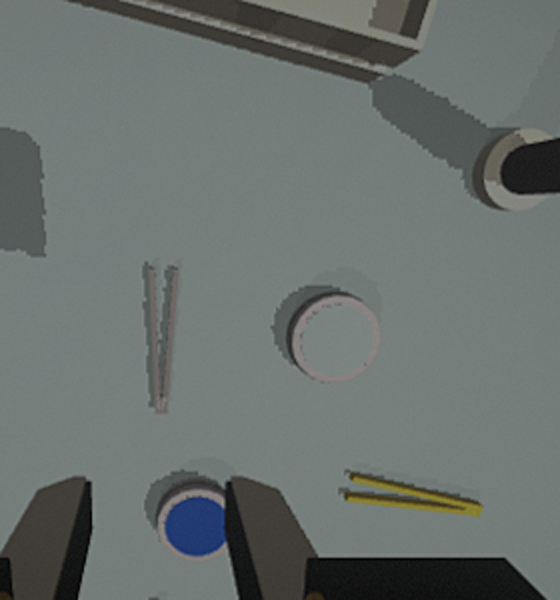

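Tweezers run from (161,410) to (162,267) in the crop; pale tin at (336,338), blue tin at (197,523).

Run:
```python
from h import *
import pickle
w,s=pickle.load(open("d5.pkl","rb"))
Q=lambda x,y,z:p2w(w,200+(x+.5)/2-.5,(y+.5)/2-.5,z)[:2]
a=Q(161,410,.008);b=(Q(151,264,.01)+Q(174,266,.01))/2;d=b-a
print(((a+b)/2).round(4),np.linalg.norm(d),np.degrees(np.arctan2(d[1],d[0])))
print(Q(336,338,.022),Q(197,523,.022))
```

```text
[ 0.5236 -0.2436] 0.10130333257264611 89.98831967838696
[ 0.63957693 -0.23865013] [ 0.55064957 -0.3760488 ]
```

jog_arm(moves=[0,0,-6,0,0,0,0.42,0,0,-12,0,0,0,0.42,0,0,-17,0,0,0,0.42,0,0,-21,0,0,0,0.42,0,0,-24,0,0,0,0.42,0,0,-25.4,0,0,0,0.42,0,0,-26,0,0,0,0.42,0,0,-26,0,0,0,0.42])

```text
time: 27.9
position: [0.5234, -0.2443, 0.0052]
tcp_rot: [[-0.009, 1.0, 0.001], [1.0, 0.009, -0.001], [-0.001, 0.001, -1.0]]
contact_force: [-0.1, -0.2, -0.2]
gripper_width: 0.417
grasp_force: 0.0
```

jog_arm(moves=[0,0,0,0,0,0,0,0,0,0,0,0,0,0,0,0,0,0,0,0,0,0,0,0,0,0,0,0,0,0,0,0,0,0,0,0,0,0,0,0,0,0], newtons=20)

```text
time: 28.65
position: [0.5232, -0.2444, 0.0049]
tcp_rot: [[-0.009, 1.0, 0.001], [1.0, 0.009, -0.001], [-0.001, 0.001, -1.0]]
contact_force: [0.5, -0.2, 4.9]
gripper_width: 0.15
grasp_force: 20.0
```

jog_arm(moves=[0,0,2,0,0,0,0,0,0,6,0,0,0,0,0,0,11,0,0,-3,0,-0.4,2,16,0,0,-6,0,-1.2,6.5,19,0,0,-10,0,-2.1,11.5,20,0,0,-14,0,-3.0,16,20,0,0,-14,0,-3.9,21,20,0,0,-14,0,-4.7,25,19,0,0,-14,0,-5.0,26.8,16,0,0,-14,0,-5.1,27.3,13,0,0,-14,0,-5.1,27.3,11,0,0,-14,0])

```text
time: 30.15
position: [0.4709, 0.0295, 0.1138]
tcp_rot: [[0.233, 0.973, -0.001], [0.973, -0.233, 0.0], [-0.0, -0.001, -1.0]]
contact_force: [-0.1, 0.2, -0.5]
gripper_width: 0.152
grasp_force: 20.0
```

jog_arm(moves=[0,0,-1,0,0,0,0,0,0,-2.5,0,0,0,0,0,0,-4,0,0,0,0,0,0,-5.2,0,0,0,0,0,0,-5.9,0,0,0,0,0,0,-6,0,0,0,0,0,0,-6,0,0,0,0])

```text
time: 31.02
position: [0.472, 0.0288, 0.0546]
tcp_rot: [[0.234, 0.972, 0.0], [0.972, -0.234, -0.0], [0.0, 0.0, -1.0]]
contact_force: [-0.9, -0.6, -0.1]
gripper_width: 0.153
grasp_force: 20.0
```

jog_arm(moves=[0,0,0,0,0,0,0.35,0,0,0,0,0,0,0.35,0,0,0,0,0,0,0.35,0,0,4,0,0,0,0.35,0,0,9,0,0,0,0.35,0,0,14,0,0,0,0.35,2,-3,19,0,0,0,0.2,4,-5,23,0,0,0,0,6,-6.5,26,0,0,0,0,7,-7,27,0,0,0,0,7,-7,27,0,0,0,0,7,-7,27,0,0,0,0])

```text
time: 32.52
position: [0.5412, -0.0408, 0.3234]
tcp_rot: [[0.233, 0.972, -0.001], [0.972, -0.233, 0.0], [0.0, -0.001, -1.0]]
contact_force: [-0.6, 0.6, -0.8]
gripper_width: 0.004
grasp_force: 0.0
```

Run:
```python
from h import *
import pickle
d=grab("wrist","w6.png",None,1.4);s=grab("scene");pickle.dump((d,s),open("d6.pkl","wb"))
o=r.get_obs();print(o["position"].round(4),o["tcp_rot"].round(3).tolist(),o["gripper_width"],o["grasp_force"])
```

```text
[ 0.541  -0.0407  0.3233] [[0.233, 0.972, -0.002], [0.972, -0.233, 0.0], [-0.0, -0.002, -1.0]] 0.0037737871306171974 0.0
```

View pics/w6.png

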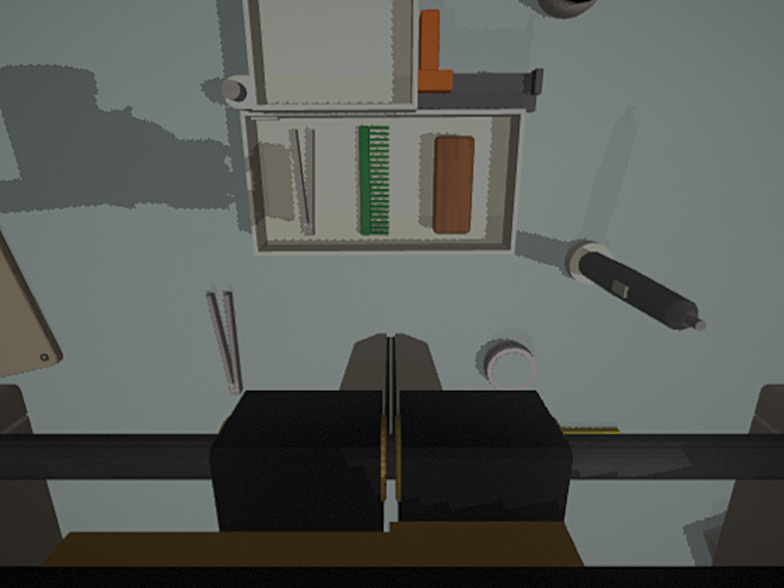

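All three lie in the middle tray (tweezers x≈302, comb 374, brush 454) and the tray is uncovered. Next: swing the top tray home by its left face.

Run:
```python
from h import *
p=r.get_obs()["position"]
s=tray(90,.220,-.010+.0175+.02);print("start",s.round(4),"shift cm",((s-p[:2])*100).round(2))
for th in [90,82,74,66,58,50,42,34,26,18,10,4,0,-1.5]:
    c=tray(th,.220,.0075);print(th,((c-s)*100).round(1).tolist())
```

```text
start [0.4787 0.3304] shift cm [-6.23 37.11]
90 [1.9, -0.5]
82 [4.9, -1.3]
74 [7.7, -2.5]
66 [10.3, -4.1]
58 [12.7, -6.1]
50 [14.8, -8.3]
42 [16.5, -10.9]
34 [17.9, -13.6]
26 [18.9, -16.5]
18 [19.4, -19.6]
10 [19.5, -22.6]
4 [19.4, -24.9]
0 [19.1, -26.4]
-1.5 [19.0, -27.0]
```

jog_arm(moves=[-0.5,3,0,0,0,0,0,-1.3,8,0,0,0,0,0,-2.2,13,0,0,0,0,0,-3.1,18.5,0,0,0,0,0,-4,24,0,0,0,0,0,-5,29.5,0,0,0,0,0,-5.8,34.5,0,0,0,0,0,-6.2,36.6,0,0,0,0,0,-6.2,37.1,-4,0,0,0,0,-6.2,37.1,-9,0,0,0,0,-6.2,37.1,-14,0,0,0,0,-6.2,37.1,-18,0,0,0,0])

```text
time: 34.12
position: [0.4788, 0.3286, 0.1417]
tcp_rot: [[0.234, 0.972, -0.002], [0.972, -0.234, -0.001], [-0.002, -0.001, -1.0]]
contact_force: [-0.1, 1.5, 0.4]
gripper_width: 0.007
grasp_force: 0.0
```

jog_arm(moves=[0,0,-2.5,0,0,0,0,0,0,-3.8,0,0,0,0,0,0,-4.1,0,0,0,0,0,0,-4.1,0,0,0,0])

```text
time: 34.62
position: [0.4804, 0.3301, 0.1044]
tcp_rot: [[0.234, 0.972, 0.001], [0.972, -0.234, 0.001], [0.001, 0.001, -1.0]]
contact_force: [-0.5, 0.1, -0.7]
gripper_width: 0.008
grasp_force: 0.0
```

jog_arm(moves=[1.0,-0.3,0,0,0,0,0,1.9,-0.5,0,0,0,0,0,3.4,-0.9,0,0,0,-4,0,4.9,-1.3,0,0,0,-8,0,6.3,-1.9,0,0,0,-12,0,7.7,-2.5,0,0,0,-16,0,9.0,-3.3,0,0,0,-20,0,10.3,-4.1,0,0,0,-24,0,11.5,-5.1,0,0,0,-28,0,12.7,-6.1,0,0,0,-32,0,13.8,-7.2,0,0,0,-36,0,14.8,-8.3,0,0,0,-40,0])

```text
time: 36.12
position: [0.6282, 0.2465, 0.1035]
tcp_rot: [[0.805, 0.593, -0.001], [0.593, -0.805, 0.0], [-0.0, -0.001, -1.0]]
contact_force: [-3.0, 1.5, 2.1]
gripper_width: 0.004
grasp_force: 1.5
```

jog_arm(moves=[0.9,-1.3,0,0,0,-4,0,1.7,-2.6,0,0,0,-8,0,2.4,-3.9,0,0,0,-12,0,3.1,-5.3,0,0,0,-16,0,3.6,-6.7,0,0,0,-20,0,4.1,-8.2,0,0,0,-24,0,4.4,-9.7,0,0,0,-28,0,4.6,-11.3,0,0,0,-32,0,4.7,-12.8,0,0,0,-36,0,4.7,-14.3,0,0,0,-40,0,4.7,-15.5,0,0,0,-43,0,4.6,-16.6,0,0,0,-46,0])

```text
time: 37.62
position: [0.6741, 0.0804, 0.1036]
tcp_rot: [[0.986, -0.168, 0.001], [-0.168, -0.986, 0.0], [0.0, -0.0, -1.0]]
contact_force: [0.4, 3.3, -0.3]
gripper_width: 0.005
grasp_force: 1.4
```

jog_arm(moves=[-0.1,-0.8,0,0,0,-2,0,-0.3,-1.5,0,0,0,-4,0,-0.4,-1.9,0,0,0,-4,0,-0.5,-2.3,0,0,0,-4,0,-0.5,-2.3,0,0,0,-4,0,-0.5,-2.3,0,0,0,-4,0])

```text
time: 38.38
position: [0.6704, 0.0631, 0.1038]
tcp_rot: [[0.973, -0.231, 0.004], [-0.231, -0.973, 0.007], [0.003, -0.008, -1.0]]
contact_force: [9.5, 21.9, -3.7]
gripper_width: 0.003
grasp_force: 11.1
```

jog_arm(moves=[0.6,2.5,0,0,0,0,0,0.6,3,5,0,0,0,0,0.6,3,10,0,0,10,0.5,-1,4,12,0,0,20,0.5,-2,5,12,0,0,30,0.5,-4,6,12,0,0,40,0.5,-5.6,6.6,12,0,0,50,0.5,-5.6,6.6,12,0,0,60,0.5,-5.6,6.6,12,0,0,70,0.5,-5.6,6.6,12,0,0,80,0.5,-5.6,6.6,12,0,0,90,0.5,-5.6,6.6,12,0,0,90,0.5])

```text
time: 39.88
position: [0.6125, 0.1239, 0.2231]
tcp_rot: [[0.235, 0.972, -0.001], [0.972, -0.235, -0.001], [-0.001, -0.001, -1.0]]
contact_force: [-0.3, 0.1, -0.4]
gripper_width: 0.499
grasp_force: 0.0
```

jog_arm(moves=[0,0,0,0,0,0,0.5])

```text
time: 40.0
position: [0.6126, 0.1239, 0.2232]
tcp_rot: [[0.237, 0.971, -0.0], [0.971, -0.237, -0.0], [-0.001, -0.0, -1.0]]
contact_force: [0.5, 0.7, 0.1]
gripper_width: 0.502
grasp_force: 0.0
```

Run:
```python
from h import *
import pickle
d=grab("wrist");s=grab("scene");pickle.dump((d,s),open("d7.pkl","wb"))
o=r.get_obs();print(o["position"].round(4),o["tcp_rot"].round(3).tolist(),o["gripper_width"])
save(d,"w7.png",None,1.4)
```

```text
[0.6127 0.1239 0.2232] [[0.236, 0.972, -0.0], [0.972, -0.236, -0.0], [-0.0, -0.0, -1.0]] 0.5005573835970974
```

View pics/w7.png

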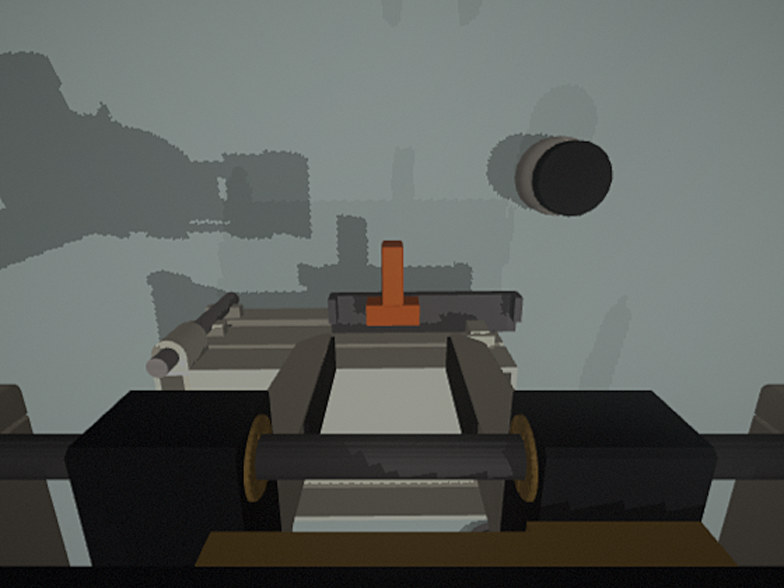

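The tray is home, and the knob at (392,270) is centred between the fingers. Descend, grip and slide it forward.

jog_arm(moves=[0,0,-5,0,0,0,0.5,0,0,-10,0,0,0,0.5,0,0,-14,0,0,0,0.5,0,0,-16.2,0,0,0,0.5,0,0,-16.7,0,0,0,0.5,0,0,-16.7,0,0,0,0.1,0,0,-16.7,0,0,0,0.1,0,0,-16.7,0,0,0,0.1,0,0,-16.7,0,0,0,0.1,0,0,-16.7,0,0,0,0.1,0,0,-16.7,0,0,0,0.1,0,0,-16.7,0,0,0,0.1], newtons=20)

```text
time: 41.6
position: [0.6138, 0.1239, 0.0573]
tcp_rot: [[0.234, 0.972, 0.002], [0.972, -0.234, 0.0], [0.001, 0.002, -1.0]]
contact_force: [3.6, -0.3, 5.9]
gripper_width: 0.173
grasp_force: 20.0
```

jog_arm(moves=[1.0,-0.24,0,0,0,0,0.1,2.0,-0.48,0,0,0,0,0.1,3.0,-0.72,0,0,0,0,0.1,4.0,-0.96,0,0,0,0,0.1,5.0,-1.2,0,0,0,0,0.1,5.6,-1.34,0,0,0,0,0.1,6.0,-1.44,0,0,0,0,0.1,6.3,-1.51,0,0,0,0,0.1,6.3,-1.51,0,0,0,0,0.1])

```text
time: 42.72
position: [0.6727, 0.1102, 0.0567]
tcp_rot: [[0.233, 0.972, -0.007], [0.972, -0.233, 0.001], [-0.0, -0.007, -1.0]]
contact_force: [-16.4, 4.3, 17.4]
gripper_width: 0.173
grasp_force: 20.0
```

jog_arm(moves=[-0.25,0.06,0,0,0,0,0.1,-0.25,0.06,0,0,0,0,0.5,-0.25,0.06,0,0,0,0,0.5,-0.25,0.06,0,0,0,0,0.5,-0.25,0.06,4,0,0,0,0.5,-0.25,0.06,9,0,0,0,0.7,-0.25,0.06,14,0,0,0,0.9,-0.5,-3,19,0,0,0,0.95,-1,-8,22,0,0,0,0.95,-1.5,-13,22,0,0,0,0.95,-2,-18,22,0,0,0,0.95,-2.5,-24,22,0,0,0,0.95])

```text
time: 44.22
position: [0.6505, -0.1324, 0.2762]
tcp_rot: [[0.233, 0.973, 0.0], [0.973, -0.233, 0.0], [0.0, -0.0, -1.0]]
contact_force: [0.5, 0.2, 0.2]
gripper_width: 0.947
grasp_force: 0.0
```

jog_arm(moves=[-0.5,-5,0,0,0,0,0.95,-0.8,-9,0,0,0,0,0.95,-1.1,-10.8,0,0,0,0,0.95,-1.1,-10.8,0,0,0,0,0.95,-1.1,-10.8,0,0,0,0,0.95])

```text
time: 44.85
position: [0.6401, -0.2377, 0.2763]
tcp_rot: [[0.233, 0.973, 0.0], [0.973, -0.233, 0.001], [0.001, -0.0, -1.0]]
contact_force: [-0.4, 1.2, 0.2]
gripper_width: 0.951
grasp_force: 0.0
```

Run:
```python
from h import *
import pickle
d=grab("wrist");s=grab("scene");pickle.dump((d,s),open("d8.pkl","wb"))
o=r.get_obs();print(o["position"].round(4),o["tcp_rot"].round(3).tolist(),o["gripper_width"])
# compose: wrist crop left, scene crop right
A=cv2.resize(d["pixels"][:310,140:420,::-1],None,fx=1.5,fy=1.5)
B=cv2.resize(s["pixels"][150:300,100:350,::-1],(int(350),int(210)))
print(A.shape,B.shape)
im=np.zeros((600,790,3),np.uint8);im[:A.shape[0],:A.shape[1]]=A;im[:210,430:780]=B
im[220:580,430:790]=cv2.resize(s["pixels"][155:275,250:370,::-1],(360,360),interpolation=cv2.INTER_CUBIC)
cv2.imwrite("pics/c8.png",im)
```

```text
[ 0.6402 -0.2375  0.2765] [[0.232, 0.973, 0.0], [0.973, -0.232, 0.0], [0.0, 0.0, -1.0]] 0.9477285980247208
(465, 420, 3) (210, 350, 3)
```

View pics/c8.png

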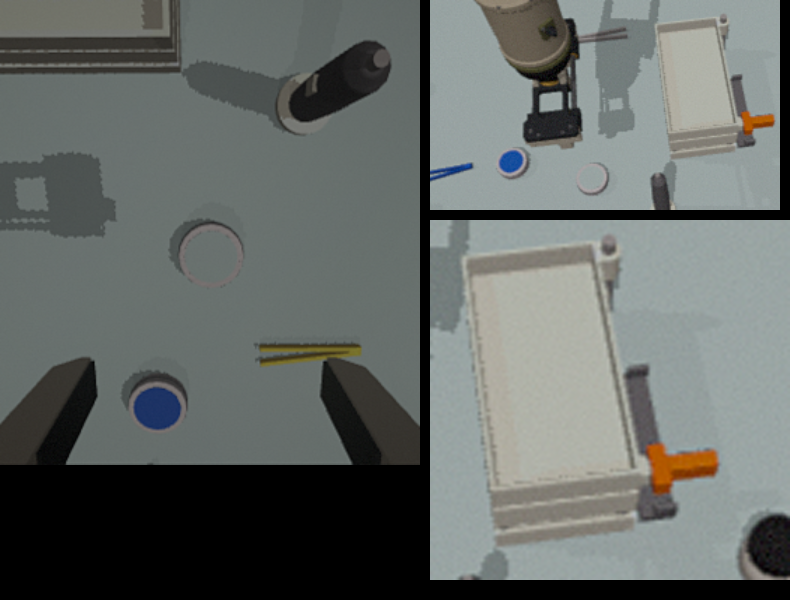

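The tray is home and the catch fully forward, as at the start. Pale tin is at (211,256) and blue tin at (158,407) in the left panel.

Run:
```python
from h import *
import pickle
d,s=pickle.load(open("d8.pkl","rb"))
Q=lambda x,y,z:p2w(d,140+(x+.5)/1.5-.5,(y+.5)/1.5-.5,z)[:2].round(4)
print(Q(211,256,.022),Q(158,407,.022)); print("targets",org(.055,0).round(4),org(-.045,0).round(4))
a,b=pickle.load(open("d0.pkl","rb"))
# scene shift of the tray/catch vs start
g=lambda x:cv2.cvtColor(x["pixels"],cv2.COLOR_RGB2GRAY)[175:275,260:355].astype(int)
print("diff pct>25",(abs(g(a)-g(s))>25).mean()*100, "max shift",cv2.phaseCorrelate(g(a).astype(np.float32),g(s).astype(np.float32)))
m=lambda x:(lambda h:np.argwhere((h[...,0]<14)&(h[...,1]>190)&(h[...,2]>120))[:])(cv2.cvtColor(x["pixels"][210:260,315:355],cv2.COLOR_RGB2HSV)).mean(0)
print(m(a),m(s))
```

```text
[ 0.6402 -0.2394] [ 0.552  -0.3776]
targets [ 0.599  -0.0018] [0.5017 0.0215]
diff pct>25 0.17894736842105263 max shift ((-0.025454068394651586, 0.086110763067758), 0.9911082518100739)
[27.27659574 17.40425532] [27.92063492 17.80952381]
```

jog_arm(moves=[0,-0.1,-6,0,0,0,0.95,0,-0.1,-12,0,0,0,0.95,0,-0.1,-17,0,0,0,0.95,0,-0.1,-21.5,0,0,0,0.95,0,-0.1,-25,0,0,0,0.95,0,-0.1,-26.6,0,0,0,0.95,0,-0.1,-27.1,0,0,0,0.95,0,-0.1,-27.1,0,0,0,0.95])

```text
time: 45.95
position: [0.6408, -0.2403, 0.0067]
tcp_rot: [[0.233, 0.972, 0.002], [0.972, -0.233, -0.001], [-0.0, 0.002, -1.0]]
contact_force: [-0.7, -0.1, 0.8]
gripper_width: 0.949
grasp_force: 0.0
```

jog_arm(moves=[0,0,0,0,0,0,0.4,0,0,0,0,0,0,0.4,0,0,0,0,0,0,0.4,0,0,0,0,0,0,0.4,0,0,0,0,0,0,0.4,0,0,0,0,0,0,0.4], newtons=25)

```text
time: 46.7
position: [0.6401, -0.2405, 0.0059]
tcp_rot: [[0.234, 0.972, 0.001], [0.972, -0.234, -0.0], [-0.0, 0.001, -1.0]]
contact_force: [-0.6, -0.1, 4.9]
gripper_width: 0.641
grasp_force: 25.0
```

jog_arm(moves=[0,0,2,0,0,0,0.4,0,0,6,0,0,0,0.4,0,0,11,0,0,0,0.4,-0.2,1,16,0,0,0,0.4,-0.6,4,20,0,0,0,0.4,-1.4,8.5,21,0,0,0,0.4,-2.2,13,21,0,0,0,0.4,-3,17.5,21,0,0,0,0.4,-3.7,21.5,20,0,0,0,0.4,-4,23.4,18,0,0,0,0.4,-4.1,23.9,16,0,0,0,0.4,-4.1,23.9,14,0,0,0,0.4])

```text
time: 48.2
position: [0.5984, -0.0019, 0.1435]
tcp_rot: [[0.234, 0.972, -0.001], [0.972, -0.234, -0.0], [-0.001, -0.001, -1.0]]
contact_force: [1.0, 0.4, -0.4]
gripper_width: 0.638
grasp_force: 25.0
```

jog_arm(moves=[0,0,-1.5,0,0,0,0.4,0,0,-3,0,0,0,0.4,0,0,-4,0,0,0,0.4,0,0,-4.5,0,0,0,0.4,0,0,-4.6,0,0,0,0.4,0,0,-4.6,0,0,0,0.4])

```text
time: 48.95
position: [0.5992, -0.0012, 0.0999]
tcp_rot: [[0.234, 0.972, 0.001], [0.972, -0.234, -0.0], [0.0, 0.001, -1.0]]
contact_force: [0.6, -0.5, -0.5]
gripper_width: 0.645
grasp_force: 25.0
```

jog_arm(moves=[0,0,-0.1,0,0,0,0.7,0,0,-0.1,0,0,0,0.78,0,0,-0.1,0,0,0,0.78,0,0,3,0,0,0,0.78,0,0,8,0,0,0,0.78,0,0,13,0,0,0,0.9,-0.5,-4,17,0,0,0,0.95,-1.2,-9.5,18,0,0,0,0.95,-1.9,-15,18,0,0,0,0.95,-2.6,-20.5,18,0,0,0,0.95,-3.3,-26,18,0,0,0,0.95,-4,-31.5,18,0,0,0,0.95])

```text
time: 50.45
position: [0.5583, -0.318, 0.2795]
tcp_rot: [[0.234, 0.972, 0.0], [0.972, -0.234, -0.0], [-0.0, 0.0, -1.0]]
contact_force: [1.1, 0.5, 0.8]
gripper_width: 0.947
grasp_force: 0.0
```

jog_arm(moves=[-0.5,-4,0,0,0,0,0.95,-0.8,-6,0,0,0,0,0.95,-0.8,-6.1,0,0,0,0,0.95,-0.8,-6.1,0,0,0,0,0.95])

```text
time: 50.95
position: [0.5513, -0.3758, 0.2794]
tcp_rot: [[0.233, 0.973, 0.0], [0.973, -0.233, 0.001], [0.001, 0.0, -1.0]]
contact_force: [0.2, 0.3, -0.6]
gripper_width: 0.952
grasp_force: 0.0
```

Run:
```python
from h import *
import pickle
d=grab("wrist");s=grab("scene");pickle.dump((d,s),open("d9.pkl","wb"))
o=r.get_obs();print(o["position"].round(4),o["gripper_width"])
h=cv2.cvtColor(d["pixels"],cv2.COLOR_RGB2HSV);m=((h[...,0]>105)&(h[...,0]<130)&(h[...,1]>150)&(h[...,2]>60)).astype(np.uint8)
n,l,st,c=cv2.connectedComponentsWithStats(m)
for i in range(1,n):
    if st[i,4]>150: print(st[i],c[i],p2w(d,*c[i],.022).round(4))
```

```text
[ 0.5515 -0.3756  0.2796] 0.9507488074768511
[264 155  34  33 871] [280.35246843 170.60734788] [ 0.5511 -0.3783  0.022 ]
[272 224  17  59 237] [278.75527426 250.78059072] [ 0.5205 -0.4961  0.022 ]
[ 316  362   77   18 1239] [354.28087167 370.33010492] [ 0.5934 -0.7437  0.022 ]
```

jog_arm(moves=[0,-0.2,-6,0,0,0,0.95,0,-0.2,-12,0,0,0,0.95,0,-0.2,-17,0,0,0,0.95,0,-0.2,-21.5,0,0,0,0.95,0,-0.2,-25,0,0,0,0.95,0,-0.2,-26.9,0,0,0,0.95,0,-0.2,-27.4,0,0,0,0.95,0,-0.2,-27.4,0,0,0,0.95])

```text
time: 52.05
position: [0.5516, -0.3796, 0.0066]
tcp_rot: [[0.233, 0.972, 0.001], [0.972, -0.233, -0.001], [-0.001, 0.002, -1.0]]
contact_force: [-0.8, -0.3, 0.3]
gripper_width: 0.951
grasp_force: 0.0
```

jog_arm(moves=[0,0,0,0,0,0,0.4,0,0,0,0,0,0,0.4,0,0,0,0,0,0,0.4,0,0,0,0,0,0,0.4,0,0,0,0,0,0,0.4,0,0,0,0,0,0,0.4], newtons=25)

```text
time: 52.8
position: [0.5511, -0.3795, 0.0059]
tcp_rot: [[0.234, 0.972, 0.001], [0.972, -0.234, -0.001], [-0.0, 0.001, -1.0]]
contact_force: [-0.4, -0.7, 5.7]
gripper_width: 0.641
grasp_force: 25.0
```

jog_arm(moves=[0,0,2,0,0,0,0.4,0,0,6,0,0,0,0.4,0,0,11,0,0,0,0.4,-0.3,2,16,0,0,0,0.4,-1,6.5,20,0,0,0,0.4,-1.8,12,21,0,0,0,0.4,-2.6,17.5,21,0,0,0,0.4,-3.4,23,21,0,0,0,0.4,-4.2,28.5,21,0,0,0,0.4,-5,34,20,0,0,0,0.4,-5.6,38,19,0,0,0,0.4,-5.9,40.1,17,0,0,0,0.4])

```text
time: 54.3
position: [0.4919, 0.0238, 0.1769]
tcp_rot: [[0.232, 0.973, 0.003], [0.973, -0.232, 0.0], [0.001, 0.003, -1.0]]
contact_force: [0.3, -0.5, -1.1]
gripper_width: 0.638
grasp_force: 25.0
```

jog_arm(moves=[0,0.2,-2,0,0,0,0.4,0,0.2,-4,0,0,0,0.4,0,0.2,-5.7,0,0,0,0.4,0,0.2,-6.9,0,0,0,0.4,0,0.2,-7.5,0,0,0,0.4,0,0.2,-7.6,0,0,0,0.4,0,0.2,-7.6,0,0,0,0.4])

```text
time: 55.18
position: [0.4922, 0.0237, 0.0998]
tcp_rot: [[0.234, 0.972, 0.001], [0.972, -0.234, -0.0], [0.0, 0.001, -1.0]]
contact_force: [0.3, 0.3, -1.3]
gripper_width: 0.636
grasp_force: 25.0
```

Release, rise and look from aside.

jog_arm(moves=[0,0,-0.1,0,0,0,0.7,0,0,-0.1,0,0,0,0.78,0,0,-0.1,0,0,0,0.78,0,0,3,0,0,0,0.78,0,0,8,0,0,0,0.78,0,0,13,0,0,0,0.78,1,-3,18,0,0,0,0.6,2,-6,21,0,0,0,0.5,3,-8,23,0,0,0,0.5,4,-9,23,0,0,0,0.5,4,-9,23,0,0,0,0.5,4,-9,23,0,0,0,0.5])

```text
time: 56.68
position: [0.5311, -0.0655, 0.3277]
tcp_rot: [[0.233, 0.972, -0.003], [0.972, -0.233, 0.001], [0.0, -0.003, -1.0]]
contact_force: [-0.3, -0.1, -0.7]
gripper_width: 0.502
grasp_force: 0.0
```

Run:
```python
from h import *
d=grab("wrist","w10.png",None,1.4)
print(r.get_obs()["position"],r.get_obs()["time"])
```

```text
[ 0.53113461 -0.06540404  0.32798703] 56.725
```

View pics/w10.png

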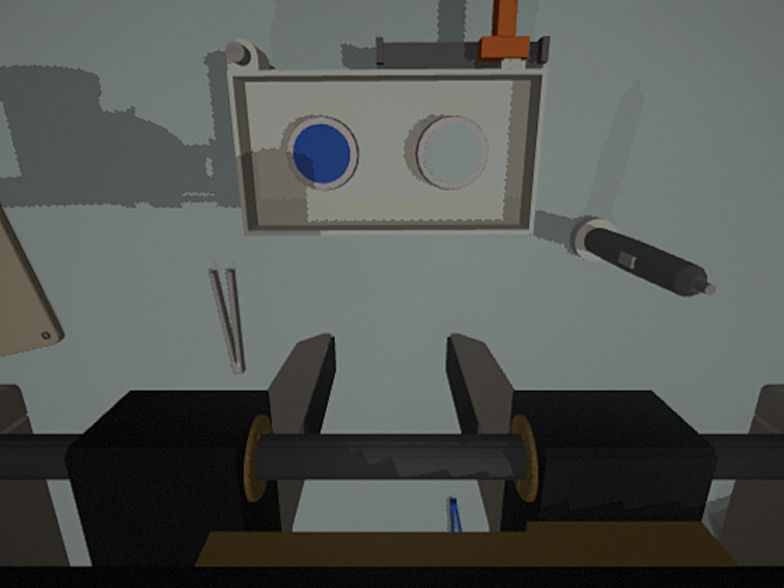

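Both tins lie flat in the top tray, at (322,153) and (452,153). The tray is home, the catch is forward at (504,48), and the arm is clear.

```bash
python3 -c "
from rig import r
print(r.finish_job())"
```

```text
the job is handed in; nothing more can be done
None
```

The job is done and handed in at about 57 s: the brush, comb and small grey tweezers lie in the middle tray, the top tray is home and locked, and both tins lie flat in it.

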